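# Chuck up the round pin for welding

### The arm

A 7-joint arm with a two-finger parallel gripper is mounted at the origin on the work surface. World frame = base frame: x ahead of the robot, y to its left, z up, the work surface at z = 0. Lengths are in m, angles in rad, forces in N, time in s.
With the tool pointing down it reaches from about 0.4 to 0.85 m from the base axis. Payload 10.4 kg.
Tool frame: the origin (TCP) lies midway between the tips of the shut fingers; the grasp point (between the pads) lies 19 mm behind it (manip.hold_point_z is the distance from the TCP to the grasp point, in m); z points along the fingers, y is the line along which they close (so a half turn about z gives the same grasp; the last joint's range is limited). The gripper opens to 85 mm and grips with 20 to 120 N. Pads are 22 mm wide; open, the fingers measure 114 mm over their backs; the gripper's body (76 mm by 85 mm) begins 54 mm behind the grasp point. The pads swing forward as they close: fully open they stand 13 mm farther back than shut.
Start: joints at [-1.296, 0.332, -0.065, 1.46, 0.022, 1.35, -0.088], TCP at [0.183, 0.598, 0.231] pointing down, gripper open.
Joint ranges: [-2.6, 2.6], [-0.5, 2.12], [-1.47, 1.34], [0.16, 2.42], [-1.27, 4.41], [0.06, 2.06], [-2.6, 2.6]. Speed limits (rad/s): [2.22, 2.22, 2.79, 2.79, 3.14, 3.14, 3.14].

### API

Orientations are given as a unit quaternion [x, y, z, w].
In Python, from workcell import manip, eyes, job gives the robot as it stands.
- The arm moves only by the shell command python3 -m crank 'ROWS' [FORCE]. ROWS is JSON, a list that holds one entry, the list of rows, each a list of 7 numbers: the finger opening in cm, from 0 to 8.54, then the shift along the world's x, y, z in cm, then the turn, a rotation vector about the world's x, y, z in degrees. In form: [[[hand, x, y, z, ax, ay, az], ...]]. A call has 1 to 20 rows; each row shifts and turns the commanded pose from where the row before left it; what a row does not reach is not made up. A row lasts 1/8 s, in which the tool goes at most 62.5 mm and 10.7 degrees, less where a joint would pass 70% of its speed; a pose out of reach is approached as far as the arm can. A call with a gripper value outside its range is refused whole. The fingers move at their own pace and stop on an object; FORCE is the grip in N (left out, the last holds). Time passes only in rows, so rows that do not move let the fingers close. It gives the time, the measured TCP pose, the force, the opening and the grip force at its end, in the units of the state.
- manip.get_obs(): the state, without advancing time (a new reading comes with each control period).
- eyes.camera(name): name is "scene" or "top" or "wrist"; returns (picture, depth): 480x640x3 uint8, red, green, blue; 480x640 float32, m along the optical axis (not along the pixel's ray), 0 where there is no reading.
- eyes.camera_params(name): a dict with "fx", "fy", "cx", "cy" (pixels), "world_from_camera" (4x4, takes a point from camera to world coordinates); the wrist camera has in their place "hand_eye" (4x4, takes a point from camera to tool coordinates, whose origin is the TCP and whose axes are the flange's). Camera axes: x right, y down, z forward; pixel columns grow to the right and rows downward; lengths in m; the calibration is good to about 2 mm. A picture is of the moment at which its call begins: read the wrist's pose just before it. camera_params takes no time and is no camera call.
- job.hand_in(): hands the job in; it is judged then, once.
The state is a dict: "clock": time; "joint_pos": joint angles; "joint_velocities": joint speeds; "tau": joint torques, N m; "position": TCP position; "ee_rot": TCP orientation; "ft_force": force on the tool from outside, world axes, zero at the start; "torque": the same for the moment, N m; "grip_width": opening from 0.0 (shut) to 1.0 (fully open); "grasp_force": force on a finger pad.
Only numpy, scipy, OpenCV 4.12 (cv2) and the standard library are available. Lean on these libraries where they do the work, as an engineer would, in place of code of your own. Each camera call takes 0.05 s, during which the arm holds its last target. There are 200 camera calls.

### The job

Stand the round pointed steel pin upright, point up, between the open jaws of the lever chuck on the welding bench. Then swing the chuck's lever clockwise until the three jaws are tight on the pin, and let go.

Things in the scene. Friction and masses are not known exactly. Their poses are not given: they have to be found in the camera images.
- pin_center (a point): Centre (half-way up) of the loose pin: solid round bright steel bar, 22 mm diameter, 90 mm tall, 0.25 kg, the upper 12 mm a blunt cone. It stands on the bench, point up; z runs along it to the point. Three unwanted loose steel offcuts of the same height stand 95 mm or more away from it: a hexagonal bar, a square bar and a hollow pipe.
- chuck: Lever chuck, bolted down; origin on its vertical axis at the bench surface. Foot 128 mm dia, 12 mm high; knurled sleeve 108 mm dia, 14 to 38 mm up; fixed flat face 92 mm dia at 46 mm. On the face three jaws, 14 mm wide, tops 61 mm up, slide together to the axis as the sleeve turns: open, they leave a 48 mm circle; closing, they push a loosely standing pin to the middle.
- handle_grip (a point): Where to grip or push the lever's upright black handle: round, vertical, 20 mm dia, its plastic 55 to 116 mm above the bench; this point is 95 mm up and 110 mm from the chuck's axis. A bar at 26 mm height makes handle and sleeve one piece, which turns about the chuck's vertical axis.
- sleeve (a joint): Turn of sleeve and lever in rad: 0 jaws fully open, growing clockwise seen from above; 1 rad closes each jaw 14.4 mm. The jaws meet the pin at about 0.90; beyond that the lever stiffens. Turning freely takes about 4 N at the handle; a push of 12 N or more there tightens it. It stays where left but for a slight spring back. Without the pin it would run on to 1.25.
Things that resemble listed ones, but are neither listed nor needed, are in the scene too. There is more than one size of the chuck; the one meant has the size given above.

How it is judged:
By the outcome, as a careful person would: the job done as asked, in the order asked, and still so for the second after the job is handed in, with the robot touching nothing.
It also fails if it takes over 48 s, if anything falls off the work surface, if the arm or the gripper's body presses on something with over 40 N, if the wrist force passes 120 N, or if a joint passes its speed limit or range.

## Working session

There is one attempt and no reset: what is moved stays moved. The work goes in short steps, Python scripts to look and compute and a shell command to move; the robot and the scene stay as the last step left them, time stands still between calls to the robot, and variables do not carry over. Pictures are saved under pics/ and viewed, at most 10 in all, crops included, and the job is handed in when it is done.

```bash
mkdir -p pics; ls; cat > h.py <<'E'
import numpy as np, cv2
from workcell import manip, eyes, job
from scipy.spatial.transform import Rotation as R
def snap(name, fn=None):
    o=manip.get_obs(); im,d=eyes.camera(name); p=eyes.camera_params(name)
    if 'world_from_camera' in p: T=np.array(p['world_from_camera'])
    else:
        W=np.eye(4); W[:3,:3]=R.from_quat(o['ee_rot']).as_matrix(); W[:3,3]=o['position']; T=W@np.array(p['hand_eye'])
    if fn: cv2.imwrite('pics/'+fn, im[:,:,::-1]); np.savez('pics/'+fn[:-4]+'.npz',im=im,d=d,T=T,K=[p['fx'],p['fy'],p['cx'],p['cy']])
    return im,d,T,[p['fx'],p['fy'],p['cx'],p['cy']]
def load(fn):
    z=np.load('pics/'+fn); return z['im'],z['d'],z['T'],z['K']
def ray(T,K,u,v,z):
    r=T[:3,:3]@np.array([(u-K[0+2])/K[0],(v-K[3])/K[1],1.]); return T[:3,3]+r*(z-T[2,3])/r[2]
def cloud(d,T,K):
    v,u=np.mgrid[:480,:640]; P=np.stack([(u-K[2])/K[0]*d,(v-K[3])/K[1]*d,d],-1)@T[:3,:3].T+T[:3,3]; P[d==0]=np.nan; return P
E
python3 - <<'E'
from h import *
for n in ('scene','top'):
    im,d,T,K=snap(n,n+'1.png'); print(n,T.round(3).tolist(),K)
print(manip.get_obs())
E
```

```text
pics
scene [[0.467, 0.513, -0.72, 1.167], [0.884, -0.266, 0.384, -0.342], [0.006, -0.816, -0.578, 0.704], [0.0, 0.0, 0.0, 1.0]] [559.2516622090963, 559.2516622090963, 324.2386454195315, 246.14656779491102]
top [[0.008, -0.995, 0.095, 0.326], [-1.0, -0.009, -0.002, 0.053], [0.003, -0.095, -0.995, 1.164], [0.0, 0.0, 0.0, 1.0]] [514.2616582942084, 514.2616582942084, 312.62869214684883, 239.2520224629325]
{'clock': 0.1, 'joint_pos': array([-1.29561877,  0.3327828 , -0.06469008,  1.46087289,  0.02157414,
        1.34989557, -0.08850002]), 'joint_velocities': array([ 0.00042115, -0.00099739,  0.00049541, -0.00281569,  0.0022524 ,
        0.00098617,  0.00147595]), 'tau': array([ 8.92282242e-04, -6.26749778e+01,  4.87489044e-02, -3.92425919e+01,
        1.61891570e-02,  7.01601530e-03, -1.94621236e-06]), 'position': array([0.18327311, 0.59716738, 0.23060419]), 'ee_rot': array([ 1.48337064e-01,  9.88936659e-01, -6.27703263e-04, -7.58149944e-05]), 'ft_force': array([ 0.58174659,  0.11043619, -0.6535859 ]), 'torque': array([ 0.00824313,  0.00740797, -0.03293103]), 'grasp_force': 0.0, 'grip_width': 1.003285013895671}
```

View pics/top1.png

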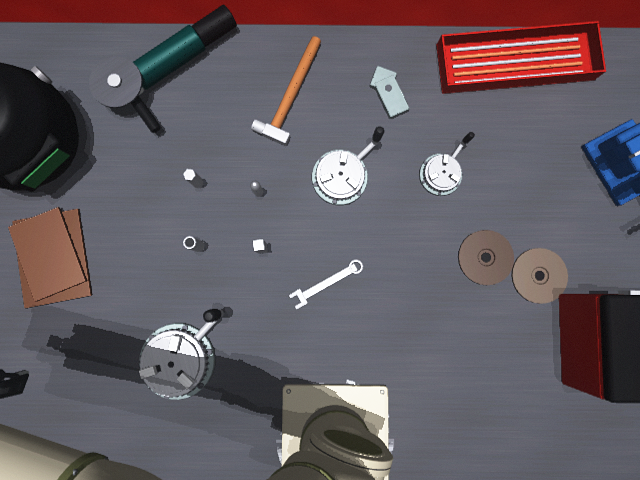

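View pics/scene1.png

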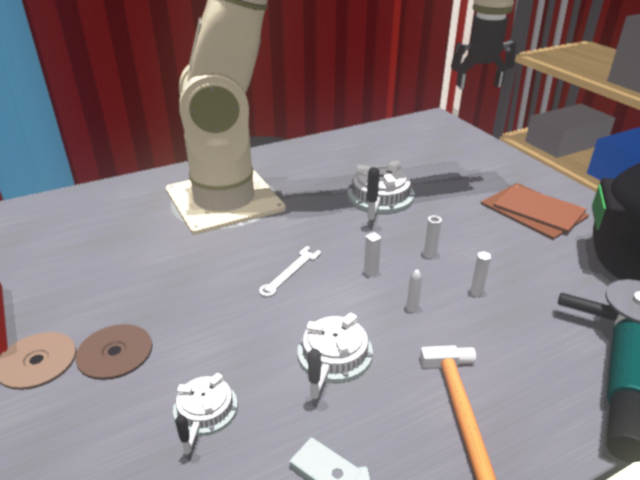

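The top view shows three chucks at (175,360), (340,176) and (444,173). The middle one looks right, at about 57 px across the foot. The pointed pin is at (256,188), with the hex bar (190,175), square bar (259,245) and pipe (190,243) around it. Next I'll measure their positions.

```bash
python3 - <<'E'
from h import *
for f in ('top1','scene1'):
    im,d,T,K=load(f+'.npz'); P=cloud(d,T,K); z=P[...,2]
    c0=ray(T,K,340,176,.046) if f=='top1' else c0
    p0=ray(T,K,256,188,.08) if f=='top1' else p0
    print(f,'c0',c0.round(3),'p0',p0.round(3))
    near=lambda c,r: np.hypot(P[...,0]-c[0],P[...,1]-c[1])<r
    print('bench z',np.nanmedian(z[near([.45,0],.05)]))
    for nm,lo,hi in (('face',.042,.050),('foot',.007,.016),('jawtop',.057,.066)):
        m=near(c0,.075)&(z>lo)&(z<hi); q=P[m][:,:2]
        c,r=cv2.minEnclosingCircle(q.astype(np.float32)); print(nm,len(q),np.round(c,4),round(r,4),'med z',np.median(z[m]).round(4))
    m=near(c0,.16)&~near(c0,.07)&(z>.07)&(im.max(-1)<70); q=P[m]
    print('handle',len(q),np.median(q,0).round(4),q.min(0).round(4),q.max(0).round(4))
    m=near(p0,.04)&(z>.02); q=P[m]; print('pin',len(q),q.mean(0).round(4),q.min(0).round(4),q.max(0).round(4))
    for nm,uv in (('big',(175,360)),('small',(444,173))):
        if f=='top1':
            c=ray(T,K,*uv,.05);m=near(c,.1)&(z>.005); print(nm,c.round(3),np.nanmax(z[m]))
E
cat > crop.py <<'E'
import sys,cv2
a=cv2.imread('pics/top1.png')[120:280,170:410]; cv2.imwrite('pics/crop1.png',cv2.resize(a,None,fx=3,fy=3))
E
python3 crop.py
```

```text
top1 c0 [ 0.574 -0.008  0.046] p0 [0.538 0.173 0.08 ]
bench z 0.000501900710578207
face 1065 [ 0.5761 -0.0091] 0.0525 med z 0.0464
foot 446 [ 0.5794 -0.0078] 0.0642 med z 0.0121
jawtop 212 [ 0.58   -0.0082] 0.0471 med z 0.0607
handle 113 [ 0.6514 -0.0837  0.111 ] [ 0.6466 -0.0947  0.07  ] [ 0.664  -0.0763  0.1199]
pin 136 [0.5411 0.1744 0.0689] [0.5339 0.1655 0.0204] [0.5535 0.1865 0.0919]
big [0.172 0.342 0.05 ] 0.6816914389746128
small [ 0.582 -0.237  0.05 ] 0.09220017207750875
scene1 c0 [ 0.574 -0.008  0.046] p0 [0.538 0.173 0.08 ]
bench z 7.185574431944897e-05
face 1366 [ 0.5821 -0.008 ] 0.0476 med z 0.0461
foot 595 [ 0.5829 -0.009 ] 0.0639 med z 0.0119
jawtop 308 [ 0.582  -0.0078] 0.0477 med z 0.0603
  return _methods._mean(a, axis=axis, dtype=dtype,
  ret = um.true_divide(
Traceback (most recent call last):
ValueError: zero-size array to reduction operation minimum which has no identity
```

View pics/crop1.png

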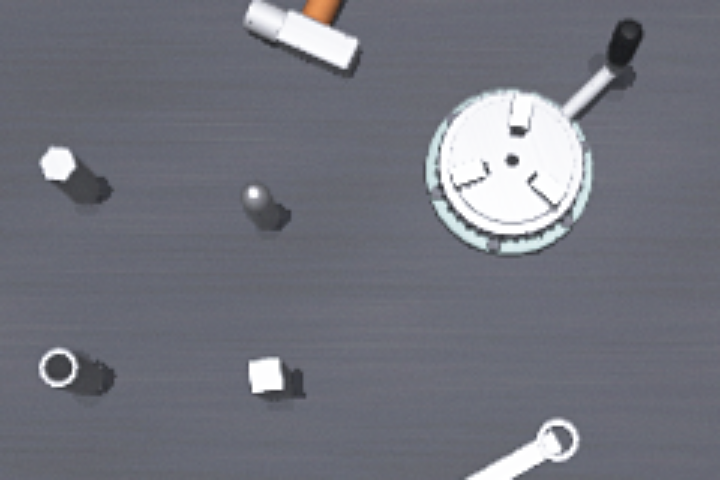

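The chuck is confirmed: its foot radius is 64 mm, its axis is near (0.581, -0.008), and the handle is near (0.655, -0.085). The crop shows the pin as the only item with a conical top. I'll go above the pin, turning the tool y-axis to about 44° so it later lies tangential to the handle.

```bash
python3 -m crank '[[[6,3,-3.5,0,0,0,-2.4],[6,3,-3.5,0,0,0,-2.4],[6,3,-3.5,0,0,0,-2.4],[6,3,-3.5,0,0,0,-2.4],[6,3,-3.5,0,0,0,-2.4],[6,3,-3.5,0,0,0,-2.4],[6,3,-3.5,0,0,0,-2.4],[6,3,-3.5,0,0,0,-2.4],[6,3,-3.5,0,0,0,-2.4],[6,3,-3.5,0,0,0,-2.4],[6,3,-3.5,0,0,0,-2.4],[6,2.8,-3.8,0,0,0,-2.6],[6,0,0,0,0,0,0],[6,0,0,0,0,0,0]]]'
python3 - <<'E'
from h import *
o=manip.get_obs(); print(o['position'],o['ee_rot'],o['grip_width'])
im,d,T,K=snap('wrist','wrist1.png'); P=cloud(d,T,K); z=P[...,2]
for lo,hi in ((.02,.075),(.075,.095)):
    m=(np.hypot(P[...,0]-.541,P[...,1]-.174)<.04)&(z>lo)&(z<hi); q=P[m]
    if len(q): print(lo,len(q),q.mean(0).round(4),q.min(0).round(4),q.max(0).round(4))
E
```

```text
clock: 1.85
position: [0.5409, 0.175, 0.2309]
ee_rot: [0.391, 0.92, -0.0, -0.0]
ft_force: [-0.9, 0.3, -0.0]
grip_width: 0.705
grasp_force: 0.0
[0.54093007 0.17496277 0.23094955] [ 3.91012123e-01  9.20385429e-01 -1.07665036e-04 -4.12442068e-04] 0.705273637009444
0.02 209 [0.5398 0.1828 0.0496] [0.5353 0.1691 0.0201] [0.5528 0.1879 0.0748]
0.075 432 [0.5448 0.1781 0.0837] [0.5353 0.1663 0.0752] [0.5567 0.1878 0.0918]
```

View pics/wrist1.png

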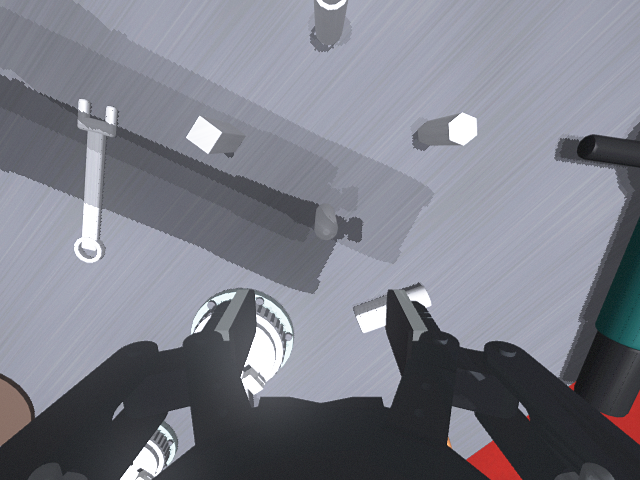

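The wrist view shows the pointed pin at (325,222), with the fingers clear of the other bars. Its centre is near (0.546, 0.177), so I'll shift, descend and grip.

```bash
python3 -m crank '[[[5,0.5,0.2,-4,0,0,0],[5,0,0,-5,0,0,0],[5,0,0,-5,0,0,0],[5,0,0,-3.5,0,0,0],[5,0,0,-2.3,0,0,0],[5,0,0,0,0,0,0],[1.5,0,0,0,0,0,0],[1.5,0,0,0,0,0,0],[1.5,0,0,0,0,0,0],[1.5,0,0,0,0,0,0],[1.5,0,0,0,0,0,0]]]' 50
```

```text
clock: 3.28
position: [0.5472, 0.1772, 0.0348]
ee_rot: [0.391, 0.92, 0.001, 0.001]
ft_force: [-1.4, 1.2, 6.2]
grip_width: 0.242
grasp_force: 49.1
```

```bash
python3 -m crank '[[[1.5,0,0,2,0,0,0],[1.5,0,0,4,0,0,0],[1.5,0,0,3,0,0,0],[1.5,0.6,-3.5,0,0,0,0],[1.5,0.8,-4.5,0,0,0,0],[1.5,0.8,-4.5,0,0,0,0],[1.5,0.8,-4,0,0,0,0],[1.5,0.4,-2,0,0,0,0],[1.5,0,0,0,0,0,0],[1.5,0,0,0,0,0,0]]]'
python3 - <<'E'
from h import *
o=manip.get_obs(); print(o['position'],o['ft_force'],o['grip_width'])
im,d,T,K=snap('scene','scene2.png'); P=cloud(d,T,K); z=P[...,2]
m=(np.hypot(P[...,0]-.581,P[...,1]+.008)<.03)&(z>.072)&(z<.11); q=P[m]; print(len(q),q.min(0),q.max(0),np.median(q,0))
a=im[150:420,180:460,::-1]; cv2.imwrite('pics/crop2.png',cv2.resize(a,None,fx=2.2,fy=2.2))
E
```

```text
clock: 4.53
position: [0.5802, -0.0072, 0.1233]
ee_rot: [0.391, 0.921, 0.0, -0.0]
ft_force: [0.1, 0.4, -2.3]
grip_width: 0.24
grasp_force: 49.2
[ 0.58019256 -0.00720622  0.12328625] [ 0.13801453  0.41051253 -2.31506535] 0.2400698296298107
126 [ 0.57683216 -0.01853686  0.08825195] [0.59188046 0.00186433 0.10988729] [ 0.58824179 -0.01184364  0.100729  ]
```

View pics/crop2.png

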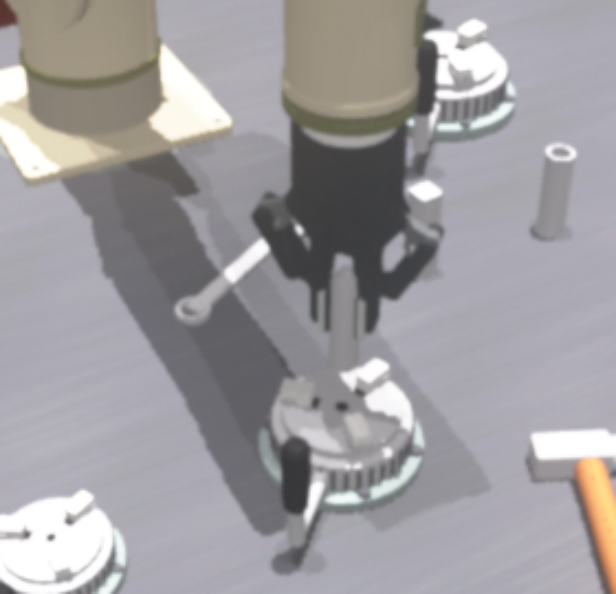

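The crop shows the pin hanging upright over the chuck centre, with its bottom at 0.088 m. I'll lower it.

```bash
python3 -m crank '[[[1.5,0,0,-1.5,0,0,0],[1.5,0,0,-1.5,0,0,0],[1.5,0,0,-0.8,0,0,0],[1.5,0,0,-0.3,0,0,0],[1.5,0,0,0,0,0,0],[1.5,0,0,0,0,0,0]]]'
```

```text
clock: 5.32
position: [0.5807, -0.0085, 0.0828]
ee_rot: [0.391, 0.92, 0.0, 0.0]
ft_force: [-0.2, -0.5, -2.5]
grip_width: 0.245
grasp_force: 49.2
```

```bash
python3 -m crank '[[[1.5,0,0,-0.15,0,0,0],[1.5,0,0,-0.1,0,0,0],[1.5,0,0,0,0,0,0]]]'
```

```text
clock: 5.7
position: [0.5808, -0.0085, 0.0808]
ee_rot: [0.391, 0.92, 0.0, 0.0]
ft_force: [-2.5, -0.8, 6.0]
grip_width: 0.242
grasp_force: 50.1
```

```bash
python3 -m crank '[[[2.6,0,0,0,0,0,0],[3.2,0,0,0,0,0,0],[4,0,0,0,0,0,0],[5,0,0,0,0,0,0],[5,0,0,0,0,0,0],[5,0,0,3,0,0,0],[5,0,0,5,0,0,0],[5,0,0,5,0,0,0],[5,0,0,0,0,0,0]]]'
python3 - <<'E'
from h import *
o=manip.get_obs(); print(o['position'])
im,d,T,K=snap('scene','scene3.png'); P=cloud(d,T,K); z=P[...,2]
for lo,hi in ((.065,.08),(.1,.12),(.12,.14)):
    m=(np.hypot(P[...,0]-.581,P[...,1]+.008)<.03)&(z>lo)&(z<hi); q=P[m]; print(len(q),q.min(0),q.max(0))
m=(np.hypot(P[...,0]-.655,P[...,1]+.085)<.04)&(z>.085)&(z<.105); q=P[m]; print('handle',len(q),q.min(0).round(4),q.max(0).round(4))
a=im[150:420,180:460,::-1]; cv2.imwrite('pics/crop3.png',cv2.resize(a,None,fx=2.2,fy=2.2))
E
```

```text
clock: 6.82
position: [0.5824, -0.0087, 0.2141]
ee_rot: [0.391, 0.92, 0.002, 0.003]
ft_force: [0.3, -0.5, 0.3]
grip_width: 0.582
grasp_force: 0.0
[ 0.58244541 -0.00866466  0.21406123]
87 [ 0.57754721 -0.01954015  0.06500805] [ 0.59250971 -0.00075785  0.07970148]
128 [ 0.57524697 -0.01984637  0.1001929 ] [0.59229909 0.00123387 0.11986572]
138 [ 0.57372552 -0.01908048  0.12012604] [0.59329475 0.00139367 0.13792336]
handle 131 [ 0.6559 -0.0964  0.0852] [ 0.6706 -0.0758  0.1049]
```

View pics/crop3.png

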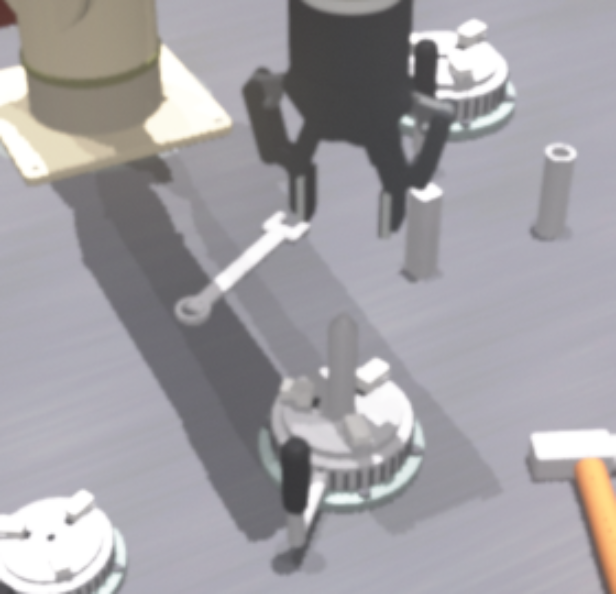

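The pin stands upright among the jaws. The handle centre is about (0.660, -0.086), at angle -45° and radius 110 mm, as specified. I'll grip it.

```bash
python3 -m crank '[[[5,2.8,-2.75,0,0,0,0],[5,3,-3,0,0,0,0],[5,2,-2,0,0,0,0],[5,0,0,0,0,0,0],[5,0,0,-4,0,0,0],[5,0,0,-4.5,0,0,0],[5,0,0,-3.5,0,0,0],[5,0,0,-1.7,0,0,0],[5,0,0,0,0,0,0],[1,0,0,0,0,0,0],[1,0,0,0,0,0,0],[1,0,0,0,0,0,0],[1,0,0,0,0,0,0]]]' 25
```

```text
clock: 8.5
position: [0.6592, -0.0862, 0.0745]
ee_rot: [0.391, 0.92, 0.0, 0.001]
ft_force: [-2.3, -0.1, 6.7]
grip_width: 0.223
grasp_force: 25.6
```

```bash
python3 -m crank '[[[1,-0.86,-0.77,0,0,0,-6],[1,-0.93,-0.68,0,0,0,-6],[1,-1.0,-0.57,0,0,0,-6],[1,-1.05,-0.47,0,0,0,-6],[1,-1.09,-0.36,0,0,0,-6],[1,-1.13,-0.23,0,0,0,-6],[1,-1.14,-0.12,0,0,0,-6],[1,0,0,0,0,0,0]]]'
```

```text
clock: 9.5
position: [0.5865, -0.1188, 0.0745]
ee_rot: [0.696, 0.718, 0.001, 0.001]
ft_force: [-4.3, -1.1, 9.5]
grip_width: 0.221
grasp_force: 26.0
```

```bash
python3 -m crank '[[[1,-0.77,0,0,0,0,-4],[1,-0.77,0.03,0,0,0,-4],[1,0,0,0,0,0,0]]]'; python3 -m crank '[[[1,-0.3,0.03,0,0,0,-1.5],[1,-0.3,0.04,0,0,0,-1.5],[1,0,0,0,0,0,0]]]'
```

```text
clock: 9.88
position: [0.5716, -0.1186, 0.0745]
ee_rot: [0.744, 0.668, 0.001, 0.001]
ft_force: [-2.5, -2.5, 8.0]
grip_width: 0.218
grasp_force: 25.9
clock: 10.25
position: [0.5675, -0.1181, 0.0746]
ee_rot: [0.761, 0.649, 0.002, 0.003]
ft_force: [8.2, -4.7, 1.0]
grip_width: 0.222
grasp_force: 25.7
```

The jaws have met the pin and resistance is rising. I'll keep tightening.

```bash
python3 -m crank '[[[1,-0.2,0.03,0,0,0,-1],[1,-0.2,0.03,0,0,0,-1],[1,0,0,0,0,0,0]]]' 60; python3 -m crank '[[[1,-0.2,0.03,0,0,0,-1],[1,-0.1,0.02,0,0,0,-0.5],[1,0,0,0,0,0,0]]]'
```

```text
clock: 10.62
position: [0.5646, -0.1177, 0.0747]
ee_rot: [0.772, 0.636, 0.002, 0.004]
ft_force: [14.4, -5.9, -5.2]
grip_width: 0.21
grasp_force: 58.8
clock: 11.0
position: [0.5625, -0.1174, 0.0747]
ee_rot: [0.78, 0.626, 0.003, 0.005]
ft_force: [20.2, -7.8, -9.4]
grip_width: 0.212
grasp_force: 58.9
```

```bash
python3 -m crank '[[[1,-0.2,0.03,0,0,0,-1],[1,-0.1,0.02,0,0,0,-0.5],[1,0,0,0,0,0,0],[1,0,0,0,0,0,0]]]'
```

```text
clock: 11.5
position: [0.5608, -0.1168, 0.0748]
ee_rot: [0.788, 0.615, 0.004, 0.006]
ft_force: [27.5, -8.7, -15.8]
grip_width: 0.218
grasp_force: 59.4
```

```bash
python3 -m crank '[[[4,0,0,0,0,0,0],[5,0,0,0,0,0,0],[5,0,0,0,0,0,0],[5,0,0,0,0,0,0],[5,0,0,3,0,0,0],[5,0,0,5,0,0,0],[5,0,0,5,0,0,0],[5,-4,-4,2,0,0,0],[5,-3,-4,0,0,0,0],[5,0,0,0,0,0,0]]]'
python3 - <<'E'
from h import *
im,d,T,K=snap('scene','scene4.png'); P=cloud(d,T,K); z=P[...,2]
for lo,hi in ((.065,.08),(.1,.12),(.12,.14)):
    m=(np.hypot(P[...,0]-.581,P[...,1]+.008)<.03)&(z>lo)&(z<hi); q=P[m]; print(len(q),q.min(0).round(4),q.max(0).round(4))
m=(np.hypot(P[...,0]-.562,P[...,1]+.117)<.03)&(z>.085)&(z<.105); q=P[m]; print('handle',len(q),q.min(0).round(4),q.max(0).round(4))
a=im[200:440,200:480,::-1]; cv2.imwrite('pics/crop4.png',cv2.resize(a,None,fx=2.5,fy=2.5))
E
```

```text
clock: 12.75
position: [0.482, -0.199, 0.2231]
ee_rot: [0.79, 0.613, 0.0, -0.0]
ft_force: [0.4, 1.1, -0.5]
grip_width: 0.585
grasp_force: 0.0
91 [ 0.5744 -0.0189  0.0652] [0.5938 0.0022 0.08  ]
118 [ 0.5799 -0.0198  0.1001] [0.5934 0.     0.1195]
132 [ 0.5711 -0.0191  0.1201] [0.592  0.     0.1386]
handle 123 [ 0.5695 -0.1275  0.0852] [ 0.5829 -0.1089  0.1049]
```

View pics/crop4.png

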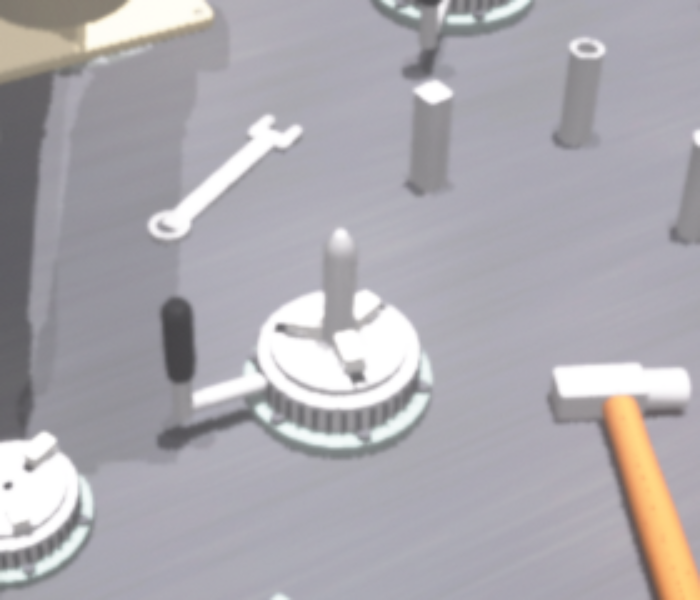

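The pin is upright with the jaws on it and the lever swung round. I'll check the lever angle with the top camera, using the same method before and after.

```bash
python3 - <<'E'
from h import *
snap('top','top2.png')
for f,g in (('top1.npz',(.655,-.083)),('top2.npz',(.572,-.118)),('scene1.npz',(.66,-.086)),('scene4.npz',(.572,-.118))):
    im,d,T,K=load(f); P=cloud(d,T,K); z=P[...,2]
    m=(np.hypot(P[...,0]-g[0],P[...,1]-g[1])<.03)&(z>.108)&(z<.125); q=P[m]
    if len(q)==0: print(f,'none'); continue
    mid=(q.min(0)+q.max(0))/2; v=mid[:2]-[.5815,-.008]
    print(f,len(q),mid.round(4),np.degrees(np.arctan2(v[1],v[0])).round(1),np.hypot(*v).round(4))
a=cv2.imread('pics/top2.png')[110:240,270:430]; cv2.imwrite('pics/crop5.png',cv2.resize(a,None,fx=4.5,fy=4.5,interpolation=cv2.INTER_CUBIC))
E
```

```text
top1.npz 67 [ 0.6554 -0.086   0.114 ] -46.5 0.1074
top2.npz 69 [ 0.5696 -0.117   0.1147] -96.2 0.1096
scene1.npz 128 [ 0.6599 -0.0864  0.1132] -45.0 0.1109
scene4.npz 109 [ 0.5728 -0.1174  0.1131] -94.6 0.1098
```

View pics/crop5.png

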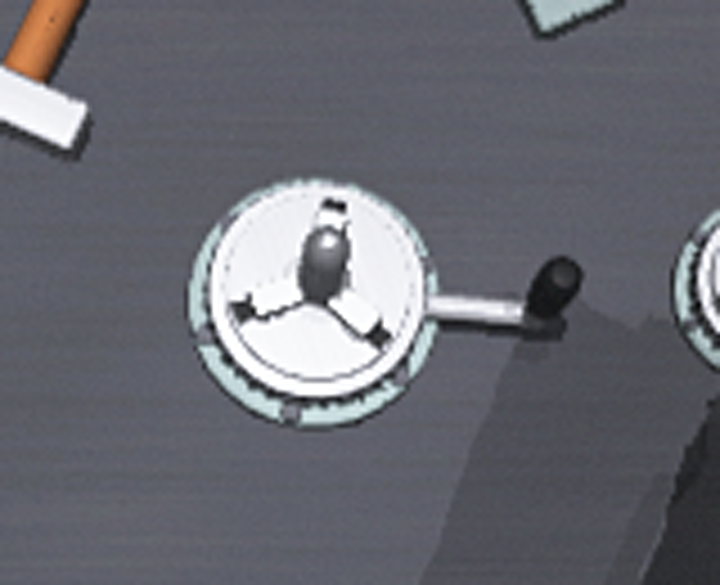

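Both views put the lever at about 50° (0.87 rad), right at jaw contact and less than the 55° reached while gripped. I'll go back, cage the handle and push again, watching where it stiffens and rests.

```bash
python3 -m crank '[[[5,4,4,0,0,0,0],[5,4.8,4.1,0,0,0,0],[5,0,0,0,0,0,0],[5,0,0,-5,0,0,0],[5,0,0,-5,0,0,0],[5,0,0,-3.3,0,0,0],[5,0,0,-1.5,0,0,0],[5,0,0,0,0,0,0],[3,0,0,0,0,0,0],[2.6,0,0,0,0,0,0],[2.6,0,0,0,0,0,0],[2.6,0,0,0,0,0,0]]]' 60; for i in 1; do python3 -m crank '[[[2.6,-0.3,0.03,0,0,0,0],[2.6,0,0,0,0,0,0]]]';  python3 -m crank '[[[2.6,-0.3,0.03,0,0,0,0],[2.6,0,0,0,0,0,0]]]'; done
```

```text
clock: 14.35
position: [0.5726, -0.1148, 0.0751]
ee_rot: [0.788, 0.615, 0.0, 0.0]
ft_force: [-0.2, -0.5, -0.1]
grip_width: 0.301
grasp_force: 0.0
clock: 14.6
position: [0.5692, -0.1145, 0.0748]
ee_rot: [0.788, 0.615, -0.0, -0.0]
ft_force: [-0.1, -0.2, 0.1]
grip_width: 0.305
grasp_force: 0.0
clock: 14.85
position: [0.5673, -0.1143, 0.075]
ee_rot: [0.788, 0.615, 0.001, 0.001]
ft_force: [5.3, -1.3, -3.3]
grip_width: 0.307
grasp_force: 2.8
```

```bash
for i in 1; do python3 -m crank '[[[2.6,-0.3,0.03,0,0,0,0],[2.6,0,0,0,0,0,0]]]';  python3 -m crank '[[[2.6,-0.3,0.05,0,0,0,0],[2.6,0,0,0,0,0,0]]]'; python3 -m crank '[[[2.6,-0.3,0.05,0,0,0,0],[2.6,0,0,0,0,0,0]]]'; done | grep -E 'posi|ft'
```

```text
position: [0.5652, -0.1142, 0.0752]
ft_force: [10.9, -2.5, -7.3]
position: [0.5631, -0.1141, 0.0753]
ft_force: [16.0, -4.6, -12.2]
position: [0.561, -0.114, 0.0754]
ft_force: [20.7, -7.0, -16.7]
```

```bash
python3 -m crank '[[[2.6,-0.3,0.05,0,0,0,0],[2.6,-0.2,0.03,0,0,0,0],[2.6,0,0,0,0,0,0],[2.6,0,0,0,0,0,0]]]' | grep -E 'posi|ft'
cat > bar.py <<'E'
from h import *
def ang(t):
    im,d,T,K=t; P=cloud(d,T,K); z=P[...,2]; x=P[...,0]-.5815; y=P[...,1]+.008; r=np.hypot(x,y)
    th=np.degrees(np.arctan2(y,x)); o=[]
    for lo,hi,ra,rb in ((.022,.045,.07,.095),(.04,.068,.095,.125)):
        m=(z>lo)&(z<hi)&(r>ra)&(r<rb)&(th<-30)&(th>-120); o.append((int(m.sum()),np.round(np.median(th[m]),2) if m.any() else None))
    return o
E
python3 - <<'E'
from bar import *
for f in ('scene1.npz','scene4.npz'): print(f,ang(load(f)))
print('now',ang(snap('scene','scene5.png')))
E
```

```text
position: [0.5577, -0.1136, 0.0757]
ft_force: [30.2, -8.5, -24.2]
scene1.npz [(58, np.float64(-43.21)), (101, np.float64(-44.08))]
scene4.npz [(111, np.float64(-92.91)), (99, np.float64(-91.85))]
now [(112, np.float64(-98.41)), (101, np.float64(-97.36))]
```

Under 30 N the lever sits at 55° (0.96 rad). I'll back off gently, without opening, and see where it rests.

```bash
python3 -m crank '[[[2.6,0.3,-0.03,0,0,0,0],[2.6,0.3,-0.03,0,0,0,0]]]' | grep -E 'posi|ft';python3 -m crank '[[[2.6,0.3,-0.03,0,0,0,0],[2.6,0.3,-0.03,0,0,0,0]]]' | grep -E 'posi|ft'; python3 -m crank '[[[2.6,0.3,-0.03,0,0,0,0],[2.6,0,0,0,0,0,0],[2.6,0,0,0,0,0,0]]]' | grep -E 'posi|ft'
python3 - <<'E'
from bar import *
print('now',ang(snap('scene','scene6.png')))
E
```

```text
position: [0.5618, -0.1139, 0.0757]
ft_force: [14.3, -5.5, -6.9]
position: [0.5662, -0.1141, 0.0756]
ft_force: [3.9, -1.8, 1.1]
position: [0.5682, -0.1138, 0.0751]
ft_force: [5.4, -2.9, 0.1]
now [(112, np.float64(-92.9)), (96, np.float64(-92.33))]
```

The lever returns to the same rest angle after a gentle release. The spring is elastic and the jaws are seated on the pin, so tightening has done all it can. I'll leave cleanly.

```bash
python3 -m crank '[[[2.6,0.2,-0.02,0,0,0,0],[3.5,0,0,0,0,0,0],[5,0,0,0,0,0,0],[5,0,0,0,0,0,0],[5,0,0,0,0,0,0],[5,0,0,3,0,0,0],[5,0,0,5,0,0,0],[5,0,0,5,0,0,0],[5,-4,-4,2,0,0,0],[5,-3,-4,0,0,0,0],[5,0,0,0,0,0,0],[5,0,0,0,0,0,0]]]'
python3 - <<'E'
from bar import *
t=snap('scene','scene7.png'); print(ang(t)); P=cloud(*t[1:]); z=P[...,2]
for lo,hi in ((.065,.08),(.1,.12),(.12,.14)):
    m=(np.hypot(P[...,0]-.581,P[...,1]+.008)<.03)&(z>lo)&(z<hi); q=P[m]; print(len(q),q.min(0).round(4),q.max(0).round(4))
E
```

```text
clock: 18.58
position: [0.4998, -0.1932, 0.2248]
ee_rot: [0.788, 0.615, 0.0, -0.0]
ft_force: [0.8, -0.7, -0.2]
grip_width: 0.587
grasp_force: 0.0
[(113, np.float64(-93.0)), (99, np.float64(-92.06))]
93 [ 0.5736 -0.0187  0.0651] [0.5931 0.0012 0.0799]
127 [ 0.5788 -0.0199  0.1001] [ 5.934e-01 -2.000e-04  1.199e-01]
133 [ 0.5735 -0.0189  0.1203] [0.5924 0.0012 0.1373]
```

```bash
python3 -c "
from workcell import job; print(job.hand_in())"
```

```text
the job is handed in; nothing more can be done
None
```

The job is handed in: the pin stands upright, point up, in the 128 mm-foot chuck, and the lever was pushed clockwise with about 30 N and let go; it sprang back to about 0.87 rad (given contact is about 0.90), and I did not test the grip by pulling on the pin.

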